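# Roll the steel roller over a tattoo stencil to the stop line

### The arm

A 6-joint arm with a two-finger parallel gripper is mounted at the origin on the work surface. World frame = base frame: x ahead of the robot, y to its left, z up, the work surface at z = 0. Lengths are in mm, angles in rad, forces in N, time in s.
With the tool pointing down it reaches from about 275 to 750 mm from the base axis. Payload 10.2 kg.
Tool frame: the origin (TCP) lies between the finger pads; the fingertips stand 17 mm ahead of it and the grasp point (between the pads) lies 2 mm behind it; z points along the fingers, y is the line along which they close (so a half turn about z gives the same grasp; the last joint's range is limited). The gripper opens to 85 mm and grips with 20 to 120 N. Pads are 22 mm wide; open, the fingers measure 114 mm over their backs; the gripper's body (76 mm by 85 mm) begins 54 mm behind the grasp point. The pads swing forward as they close: fully open they stand 13 mm farther back than shut.
Start: joints at [-1.377, 0.313, 1.498, -0, 1.331, -0.223], TCP at [212.527, -480.066, 248.294] pointing down, gripper open.
Joint ranges: [-2.94, 2.94], [-0.97, 2.17], [0.19, 2.56], [-1.23, 4.37], [0.02, 3.11], [-2.88, 2.88]. Speed limits (rad/s): [2.39, 2.39, 3.01, 3.14, 3.14, 3.14].

### API

Orientations are given as a unit quaternion [w, x, y, z].
In Python, from rig import * gives the robot as it stands.
- The arm moves only by the tool step_arm, never from a script. Its argument "commands" is text: rows parted by semicolons, each of 7 numbers parted by spaces: the opening, from 0 (shut) to 1 (fully open), then the shift along the tool's x, y, z in cm, then the turn, a rotation vector about the tool's x, y, z in rad. In form: hand x y z rx ry rz; .... A call has 1 to 20 rows; each row is the pose to reach, as a shift and turn from the pose commanded when the call began, along the tool's axes at that moment; what a row does not reach only later rows make up. A row lasts 1/12 s, in which the tool goes at most 41.7 mm and 7.16 degrees, less where a joint would pass 70% of its speed; a pose out of reach is approached as far as the arm can. A call with a gripper value outside its range is refused whole. The fingers move at their own pace and stop on an object; "newtons" is the grip in N (left out, the last holds). Time passes only in rows, so rows that repeat a pose let the fingers close. It gives the time, the measured TCP pose, the force, the opening and the grip force at its end, in the units of the state.
- sense(): the state, without advancing time (a new reading comes with each control period).
- capture(name): name is "scene" or "side" or "wrist"; returns the picture (384x512x3 uint8, red, green, blue); there is no depth.
- camera_model(name): a dict with "mtx" (3x3 intrinsics, pixels), "eye" and "rotation" of the camera in the world. Camera axes: x right, y down, z forward; pixel columns grow to the right and rows downward; lengths in mm; the calibration is good to about 2 mm. A picture is of the moment at which its call begins: read the wrist's pose just before it. camera_model takes no time and is no camera call; for the wrist camera it gives the pose at the moment of the call.
- finish_job(): hands the job in; it is judged then, once.
Trained networks look in the newest picture that a camera, given by its name, has taken for a name from the list of things; names that differ only in an ending like _2 or _b are one class to them, and where a whole thing is asked for, a point or a joint stands for the part that bears it (a point fixed in the world has none). Each returns a list of dicts, best first, with "score" (0 to 1); they miss things now and then, are a little off and sometimes report something else, mostly with a low value. They report only what shows in the picture. A call takes as long as a camera call. They do not tell look-alikes from the thing itself.
- search_frame(camera, label): "rect" ([centre column, centre row, width, height] in pixels, round what is visible of it).
- trace(camera, label): "mask" (384x512 bool, what is visible of it) and "rect" ([centre column, centre row, width, height] in pixels, round what is visible of it).
- spot_point(camera, label): "xy" ([column, row] in pixels: a listed point, or the origin of a listed thing).
The state is a dict: "time_s": time; "joints": joint angles; "dq": joint speeds; "tau": joint torques, N m; "eef_pos": TCP position; "ee_rot": TCP orientation; "force": force on the tool from outside, world axes, zero at the start; "wrist_torque": the same for the moment, N m; "grip_width": opening from 0.0 (shut) to 1.0 (fully open); "grip_force": force on a finger pad.
Only numpy, scipy, OpenCV 4.12 (cv2) and the standard library are available. Lean on these libraries where they do the work, as an engineer would, in place of code of your own. Each camera call takes 0.05 s, during which the arm holds its last target. There are 200 camera calls.

### The job

Set the stencil on the practice skin: with your fingertips on top of the steel roller, push it sideways so that it rolls, not drags, over the white stencil sheet and leave it lying along the dark stop line, right on top of it. The coloured butterfly beyond the line is still wet, so do not run the roller into it. Never reach down beside the roller to pinch, shove or lift it, and leave the ink bottles, the tattoo pen and the phone where they are.

Things in the scene. Friction and masses are not known exactly. Their poses are not given: they have to be found in the camera images.
- roller: plain stainless steel bar, 30 mm diameter, 160 mm long, black end plugs, about 0.4 kg, lying on the skin just before the white stencil sheet, 84 to 104 mm from the line and nearly parallel to it: about one turn to roll. Origin mid-length on its axis, 15 mm above the skin; x along the bar, y and z turn with it. Pressed on top with a few N it rolls half as far as the fingertip goes.
- line (a point): middle of the stop line, on the skin's upper face. The line is dark violet, 3 mm wide, 182 mm long, along this point's x axis, so it shows past both ends of the roller. y lies in the skin and points from the line to the wet coloured butterfly (first ink 25 mm away); the stencil sheet (62 mm in y, 116 mm in x, flush) and the roller at the start lie on the -y side. z is up.
- skin: practice skin: yellow silicone sheet, 190 mm (x) by 300 mm (y), 3 mm thick, fixed on a light grey underlay. Origin at the centre of its underside, on the table; upper face 3 mm above. Same axes as the line's. It is soft and grippy: the bar rolls on it without slipping and, let go, stops within a few mm; shoved from the side it may drag.
- ink_orange: orange ink bottle, 32 mm in diameter, 98 mm tall with its black nozzle, standing beyond the skin's far edge. Origin at the centre of its underside. Leave it alone.
- ink_black: black ink bottle, same size, standing beyond the skin's far edge. Origin at the centre of its underside. Leave it alone.
- pen: tattoo pen (machine), black, 29 mm in diameter and 130 mm long, lying along its x axis in a grey rest 60 mm long at the butterfly end of the skin; its top is about 43 mm above the table. Origin on its axis, over the rest's middle. Leave it alone.
- phone: phone lying flat, 148 mm (x) by 72 mm by 8 mm, past the other end of the skin. Origin at the centre of its underside. Leave it alone.
There are look-alikes about, which are no part of the job. There is more than one size of the roller; the one meant has the size given above.

How it is judged (in metres and radians):
On the way:
1. the roller has rolled over the stencil sheet by about half a turn, lying on the skin (angle between roller's own z axis and vertical above 2.3 rad and y of roller in the frame of line between -0.075 and -0.012 m and z of roller in the frame of line below 0.02 m), for 0.05 s.
At the end, for the whole second after the job is handed in: The roller rests on the skin, its middle within 7 mm of the line across it and 25 mm along it, parallel within 0.12 rad, come there by rolling about one turn (its first top side up again within a quarter turn); bottles, pen and phone within 12 mm of where they were (y of roller in the frame of line between -0.007 and 0.007 m and x of roller in the frame of line between -0.025 and 0.025 m and angle between the x axis of roller and the x axis of line, either way round below 0.12 rad and angle between roller's own z axis and vertical below 1.6 rad and z of roller in the frame of line between 0.011 and 0.018 m and linear speed of roller below 0.01 m/s and distance of each of ink_orange, ink_black, pen, phone from where it was at the start of the episode below 0.012 m); the robot touches nothing.
It fails at once if the roller was lifted off the skin (z of roller in the frame of line above 0.023 m).
It fails at once if the roller was pinched or shoved with the fingers down beside it instead of pushed by its top (contact force between the fingers and roller above 1 N and height (world z) of the grasp point below 0.04 m).
It fails at once if the roller ran into the wet butterfly (y of roller in the frame of line above 0.022 m).
It fails at once if a bystander was moved or knocked over (distance of any of ink_orange, ink_black, pen, phone from where it was at the start of the episode above 0.012 m or angle between any of ink_orange, ink_black's own z axis and vertical above 0.3 rad).
It also fails if it takes over 48 s, if anything falls off the work surface, if the arm or the gripper's body presses on something with over 40 N, if the wrist force passes 120 N, or if a joint passes its speed limit or range.

## Working session

There is one attempt and no reset: what is moved stays moved. The work goes in short steps, Python scripts to look and compute and a tool call to move; the robot and the scene stay as the last step left them, time stands still between calls to the robot, and variables do not carry over. Pictures are saved under pics/ and viewed, at most 10 in all, crops included, and the job is handed in when it is done.

Besides the shell and the picture viewer there is one more tool, called after "Emit:" as name(argument=value, ...) on one line, values as JSON. step_arm: Moves the arm, as the interface text tells. Its arguments: {"type":"object","properties":{"commands":{"type":"string"},"newtons":{"type":"number"}},"required":["commands"]}

```bash
mkdir -p pics
cat > h.py <<'E'
from rig import *
import numpy as np, cv2
def save(n,f): 
    im=capture(n); cv2.imwrite('pics/'+f,cv2.cvtColor(im,cv2.COLOR_RGB2BGR)); return im
def ray(m,uv,z):
    K,e,R=np.array(m['mtx']),np.array(m['eye']),np.array(m['rotation'])
    d=R@np.linalg.solve(K,[uv[0],uv[1],1]); return e+d*(z-e[2])/d[2]
def proj(m,P):
    K,e,R=np.array(m['mtx']),np.array(m['eye']),np.array(m['rotation'])
    q=K@(R.T@(np.array(P)-e)); return q[:2]/q[2]
E
python3 - <<'E'
from h import *
s=sense();print(s)
a=save('scene','a.png');
for l in ['roller','line','skin']:
    z={'roller':18,'line':3,'skin':0}[l]
    m=camera_model('scene')
    for r in search_frame('scene',l): print(l,'rect',r)
    for r in spot_point('scene',l): print(l,r,ray(m,r['xy'],z).round(1))
b=save('side','b.png')
m=camera_model('side');print(m['eye'],m['rotation'])
for l in ['roller','line']:
    z={'roller':18,'line':3,'skin':0}[l]
    for r in spot_point('side',l): print('side',l,r,ray(m,r['xy'],z).round(1))
cv2.imwrite('pics/ab.png',cv2.cvtColor(cv2.resize(np.vstack([a,b]),(800,600*2))[:,:],cv2.COLOR_RGB2BGR))
E
```

```text
{'time_s': 0.0, 'joints': array([-1.37736317e+00,  3.13413266e-01,  1.49843133e+00, -1.82627379e-05,
        1.33104162e+00, -2.23401533e-01]), 'dq': array([-6.09786573e-04,  2.89502498e-05, -2.12016356e-04, -1.17187104e-03,
        5.25207744e-04,  1.03618105e-03]), 'tau': array([-2.92039722e-04, -4.12263250e+01, -2.59746087e+01, -1.95845364e-04,
        4.12035894e-03, -9.09079212e-07]), 'eef_pos': array([ 212.49154623, -479.80664266,  247.75603956]), 'ee_rot': array([-6.46840322e-04,  9.78358956e-01,  2.06913835e-01,  8.23335122e-07]), 'force': array([-0.14990235, -0.76013636,  0.24934041]), 'wrist_torque': array([-0.0303272 , -0.02002792,  0.01398621]), 'grip_force': 0.0, 'grip_width': 0.9969370576474421}
roller rect {'rect': [142.4, 152.8, 21.9, 65.7], 'score': 0.97}
roller rect {'rect': [158.1, 344.2, 122.1, 49.7], 'score': 0.81}
roller rect {'rect': [251.4, 211.2, 32.9, 54.8], 'score': 0.71}Traceback (most recent call last):
  File "<stdin>", line 8, in <module>
  File "h.py", line 7, in ray
    d=R@np.linalg.solve(K,[uv[0],uv[1],1]); return e+d*(z-e[2])/d[2]
      ~^~~~~~~~~~~~~~~~~~~~~~~~~~~~~~~~~~~
ValueError: matmul: Input operand 1 has a mismatch in its core dimension 0, with gufunc signature (n?,k),(k,m?)->(n?,m?) (size 3 is different from 4)
```

View pics/a.png

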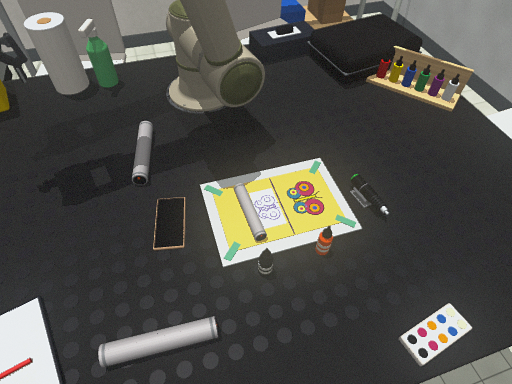

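The scene shows three bars: one at (143,153), a big one at (158,344), and one on the skin at (251,211), just before the stencil. The last fits the description because it lies on the skin at the sheet's -y side. The stop line is near (283,207). The camera rotation turns out to be a quaternion.

```bash
sed -i '2i from scipy.spatial.transform import Rotation as Rn\ndef rot(m):\n    q=np.array(m["rotation"]); return q if q.shape==(3,3) else Rn.from_quat(q[[1,2,3,0]]).as_matrix()' h.py; sed -i "s/np.array(m\['rotation'\])/rot(m)/" h.py
python3 - <<'E'
from h import *
for c in ['scene','side','wrist']:
    m=camera_model(c); im=save(c,c+'1.png'); print(c,np.round(m['eye']))
    for l in ['roller','line','skin','ink_orange','ink_black','pen']:
        z={'roller':18,'line':3,'pen':28}.get(l,0)
        for r in spot_point(c,l): print(l,np.round(r['xy'],1),r['score'],ray(m,r['xy'],z).round(1))
    if c=='scene': cv2.imwrite('pics/crop.png',cv2.cvtColor(cv2.resize(im[150:280,180:400],None,fx=3.6,fy=3.6,interpolation=2),4))
s=sense();print(s['eef_pos'],s['time_s'])
E
```

```text
scene [1019. -161.  720.]
roller [143.4 150.6] 0.97 [ 257.7 -224.8   18. ]
roller [247.3 210.3] 0.92 [541.3  -7.8  18. ]
roller [157.5 339.8] 0.63 [ 779.2 -261.9   18. ]
line [280.8 201.8] 0.67 [531.3  85.6   3. ]
skin [277.8 205.3] 0.8 [537.4  75.3   0. ]
ink_orange [323.2 246.3] 0.77 [681.2 135.2   0. ]
ink_black [264.9 269.3] 0.61 [695.2 -14.8   0. ]
pen [367.2 188.9] 0.58 [575.7 303.8  28. ]
side [ 500. -681.  678.]
roller [135.5 270.8] 0.92 [ 264.4 -218.8   18. ]
roller [305.3 174.9] 0.67 [688.1 106.1  18. ]
roller [259.6 202. ] 0.57 [548.3  -5.9  18. ]
line [255.6 185.3] 0.59 [540.9  78.9   3. ]
line [317.6 208.8] 0.4 [705.5 -19.3   3. ]
skin [258.7 185.4] 0.95 [550.1  81.7   0. ]
ink_orange [304.1 176.7] 0.74 [688.4 119.2   0. ]
ink_black [313.  208.4] 0.72 [694.1 -14.6   0. ]
pen [265.7 137.5] 0.77 [581.4 287.7  28. ]
wrist [ 281. -450.  374.]
roller [75.4 37.1] 0.73 [ 262.9 -224.7   18. ]
[ 212.52604683 -480.05383806  248.30125792] 1.2
```

View pics/crop.png

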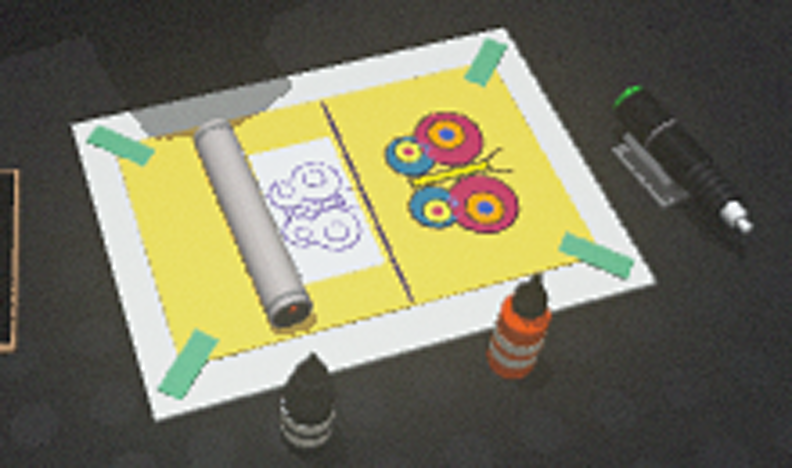

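View pics/wrist1.png

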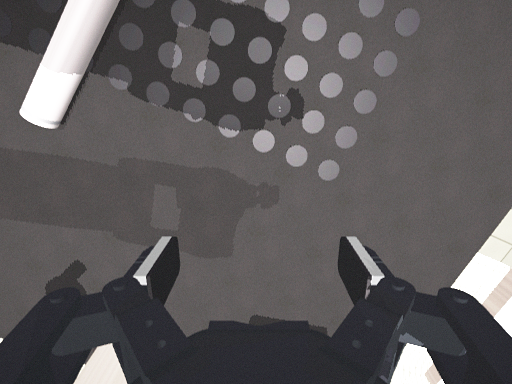

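View pics/side1.png

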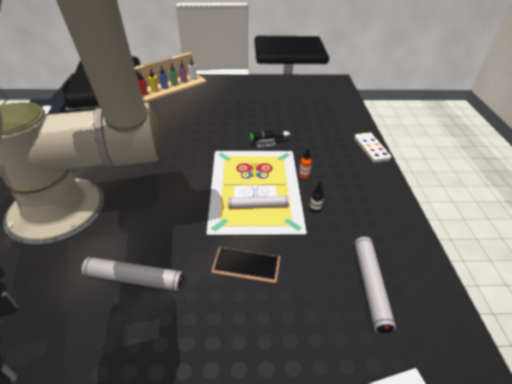

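The crop confirms it: the bar with black end plugs sits on the skin left of the white stencil, and the dark line runs from (269,178) to (294,234) in the full scene image. The wrist view shows only a look-alike. The side view shows the same layout, with the line and skin along world x and the butterfly towards +y. I'm moving above the skin, with tool x along +world y, to measure from close up.

Emit:
step_arm(commands="0.4 48.2 -27.8 0 0 0 -1.154;0.4 48.2 -27.8 0 0 0 -1.154;0.4 48.2 -27.8 0 0 0 -1.154;0.4 48.2 -27.8 0 0 0 -1.154;0.4 48.2 -27.8 0 0 0 -1.154;0.4 48.2 -27.8 0 0 0 -1.154;0.4 48.2 -27.8 0 0 0 -1.154;0.4 48.2 -27.8 0 0 0 -1.154;0.4 48.2 -27.8 0 0 0 -1.154;0.4 48.2 -27.8 0 0 0 -1.154;0.4 48.2 -27.8 0 0 0 -1.154;0.4 48.2 -27.8 0 0 0 -1.154;0.4 48.2 -27.8 0 0 0 -1.154;0.4 48.2 -27.8 0 0 0 -1.154;0.4 48.2 -27.8 0 0 0 -1.154;0.4 48.2 -27.8 0 0 0 -1.154;0.4 48.2 -27.8 0 0 0 -1.154;0.4 48.2 -27.8 0 0 0 -1.154")

```text
time_s: 2.7
eef_pos: [540.3, -31.7, 248.4]
ee_rot: [0.0, 0.708, 0.707, -0.0]
force: [-0.8, 0.1, 0.3]
grip_width: 0.399
grip_force: 0.0
```

Run:
```python
from h import *
s=sense();print(s['eef_pos'].round(1),s['ee_rot'].round(4),s['time_s'],s['grip_width'],s['force'])
m=camera_model('wrist'); im=save('wrist','w2.png'); print(np.round(m['eye'],1))
for l in ['roller','line','skin']:
    for r in spot_point('wrist',l): print(l,np.round(r['xy'],1),r['score'],ray(m,r['xy'],{'roller':18,'line':3}.get(l,0)).round(1))
for r in trace('wrist','roller'): 
    (c,wh,a)=cv2.minAreaRect(np.argwhere(r['mask'])[:,::-1].astype(np.float32)); bp=cv2.boxPoints((c,wh,a))
    print(r['score'],c,wh,a,[ray(m,p,18)[:2].round(1).tolist() for p in bp])
```

```text
[540.3 -31.7 248.4] [ 1.000e-04  7.076e-01  7.066e-01 -1.000e-04] 2.7 0.3991859940126839 [-0.84688183  0.14070435  0.26885802]
[539.8  43.7 373.6]
roller [ 75.8 287.7] 0.96 [ 259.  -225.8   18. ]
roller [410.  305.2] 0.6 [ 778.2 -260.    18. ]
roller [262.1 140.6] 0.58 [544.9  -2.   18. ]
line [253.3  66.5] 0.62 [534.   88.1   3. ]
line [255.7  80.6] 0.31 [536.9  71.6   3. ]
skin [256.9  75.9] 0.59 [538.4  77.4   0. ]
skin [251.7  67.3] 0.18 [531.9  87.5   0. ]
0.85 (259.6026916503906, 141.88804626464844) (25.245481491088867, 129.61135864257812) 87.53719329833984 [[458.0, 9.1], [623.6, 15.7], [627.2, -16.7], [457.0, -23.6]]
0.76 (57.216209411621094, 285.20269775390625) (119.18925476074219, 29.92061424255371) 9.462322235107422 [[135.3, -229.9], [157.4, -178.1], [326.6, -212.7], [310.4, -267.2]]
0.68 (422.8597106933594, 269.0542907714844) (33.93344497680664, 65.03910064697266) 15.708640098571777 [[756.2, -242.2], [765.6, -134.8], [815.6, -149.7], [810.2, -259.6]]
```

View pics/w2.png

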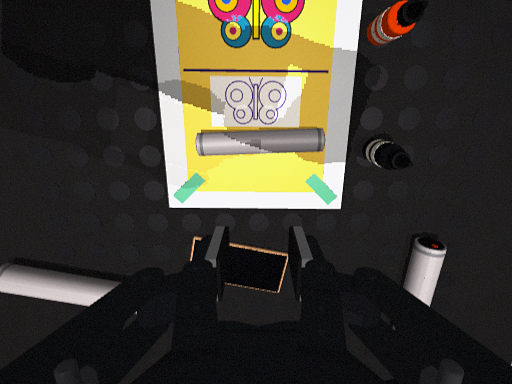

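The wrist view shows the line from (183,70) to (328,72). The roller runs from (196,144) to (324,138), slightly tilted, and the sheet lies between them. The gripper fingers are clear. Next I'll fit the line and bar precisely.

```bash
cat >> h.py <<'E'
def fit(m,im,z=18,rect=None,lr=None):
    """world fits y=a*x+b (x about 540) of line (dark, on skin) and roller mask axis"""
    g=cv2.cvtColor(im,cv2.COLOR_RGB2GRAY).astype(float)
    def robust(P):
        P=np.array(P)
        for _ in range(5):
            k=np.polyfit(P[:,0]-540,P[:,1],1); e=abs(P[:,1]-np.polyval(k,P[:,0]-540)); P=P[e<max(1.0,2*np.median(e))]
        return k,len(P),np.ptp(P[:,0]),P[:,0].min(),P[:,0].max()
    out={}
    if lr is not None:
        pl=[]
        for c in range(186,326):
            r0=int(lr-7); w=g[r0:r0+15,c]; i=w.argmin()
            d=np.clip(np.median(w)-w-15,0,None)
            if d.sum()>0: pl.append(ray(m,[c,r0+(d*np.arange(15)).sum()/d.sum()],3)[:2])
        out['line']=robust(pl)
    if rect is not None:
        out['bar']=robust([ray(m,[c,np.flatnonzero(rect[:,c]).mean()],z)[:2] for c in range(512) if rect[:,c].sum()>3])
    return out
E
python3 - <<'E'
from h import *
m=camera_model('wrist'); im=capture('wrist')
T=[t for t in trace('wrist','roller') if 90<t['rect'][1]<170 and 200<t['rect'][0]<320]
print(T[0]['rect']); print(fit(m,im,18,T[0]['mask'],70))
ms=camera_model('scene'); capture('scene')
for p in [(269.4,177.8),(294.2,233.9)]: print('scene line end',ray(ms,p,3))
for p in [(183,69.5),(328,71.5)]: print('wrist line end',ray(m,p,3))
for p in [(196,144),(324,138)]: print('bar end',ray(m,p,18))
E
```

```text
[261.5, 141.2, 128.7, 29.4]
{'line': (array([-1.10538625e-02,  8.35373013e+01]), 125, np.float64(174.4247342900311), np.float64(449.79562323078005), np.float64(624.2203575208111)), 'bar': (array([ 0.03577605, -2.67531486]), 125, np.float64(160.59991634947664), np.float64(461.9674527376833), np.float64(622.5673690871599))}
scene line end [445.92085446  85.07701202   3.        ]
scene line end [630.82971961  81.93722469   3.        ]
wrist line end [446.08458137  85.22821604   3.        ]
wrist line end [627.99006059  82.6184021    3.        ]
bar end [459.32686014  -5.75033353  18.        ]
bar end [625.1078894    1.65645038  18.        ]
```

Bar: centre (542, -2.6), slope 0.036, length 160 mm. Line: centre (537.5, 83.6), slope -0.012, so there are 86 mm to roll, within the stated 84–104. A pad is 22 mm wide, so each stroke can roll the bar only about 18 mm, and I'll use about 5 strokes. With the hand part-open (0.4) the grasp point stays above 40 mm.

Emit:
step_arm(commands="0.4 2.1 0.2 0 0 0 -0.037;0.4 2.1 0.2 4 0 0 -0.037;0.4 2.1 0.2 8 0 0 -0.037;0.4 2.1 0.2 12 0 0 -0.037;0.4 2.1 0.2 15 0 0 -0.037;0.4 2.1 0.2 17 0 0 -0.037;0.4 2.1 0.2 18.4 0 0 -0.037;0.4 2.1 0.2 19.2 0 0 -0.037;0.4 2.1 0.2 19.2 0 0 -0.037;0.4 2.1 0.2 19.2 0 0 -0.037")

```text
time_s: 3.93
eef_pos: [543.0, -9.8, 56.8]
ee_rot: [0.0, 0.694, 0.72, 0.0]
force: [-0.3, 0.4, 0.5]
grip_width: 0.396
grip_force: 0.0
```

Run:
```python
from h import *
s=sense();print(s['eef_pos'].round(1),s['ee_rot'].round(4),s['force'])
a=save('wrist','w3.png')
```

```text
[543.   -9.8  56.8] [2.000e-04 6.939e-01 7.201e-01 1.000e-04] [-0.33475585  0.35742437  0.51113329]
```

View pics/w3.png

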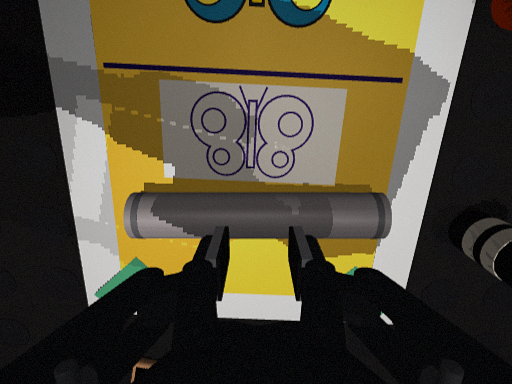

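The fingertips at (222,230) and (295,230) are over the rear part of the bar (rows 190–238, columns 125–390), which is level with the tool. I'm feeling down for contact.

Emit:
step_arm(commands="0.4 0 0 0.3 0 0 0;0.4 0 0 0.6 0 0 0;0.4 0 0 0.8 0 0 0;0.4 0 0 0.8 0 0 0")

```text
time_s: 4.32
eef_pos: [543.0, -9.8, 49.1]
ee_rot: [0.0, 0.694, 0.72, 0.0]
force: [-0.3, -0.6, 4.8]
grip_width: 0.399
grip_force: 2.8
```

Emit:
step_arm(commands="0.4 0 0 0.1 0 0 0;0.4 0 0 0.2 0 0 0;0.4 0 0 0.2 0 0 0")

```text
time_s: 4.57
eef_pos: [543.2, -10.0, 48.7]
ee_rot: [0.001, 0.694, 0.72, 0.0]
force: [-8.5, -0.5, 24.4]
grip_width: 0.4
grip_force: 12.1
```

Contact is at TCP z ≈ 49, so the grasp point is at 51, above the 40 mm limit. I'm easing off to about 10 N and rolling the first stroke.

Emit:
step_arm(commands="0.4 0 0 -0.12 0 0 0;0.4 0.2 0 -0.12 0 0 0;0.4 0.5 0 -0.12 0 0 0;0.4 0.9 0 -0.12 0 0 0;0.4 1.3 0 -0.12 0 0 0;0.4 1.6 0 -0.12 0 0 0;0.4 1.8 0 -0.12 0 0 0;0.4 1.8 0 -0.12 0 0 0")

```text
time_s: 5.23
eef_pos: [542.4, 8.5, 49.0]
ee_rot: [0.001, 0.694, 0.72, 0.0]
force: [-5.5, 0.2, 14.0]
grip_width: 0.4
grip_force: 6.8
```

```bash
cat >> h.py <<'E'
def where(cam='wrist',f=None):
    s=sense(); m=camera_model(cam); im=save(cam,f) if f else capture(cam)
    print(s['time_s'],s['eef_pos'].round(1),s['force'].round(1),s['ee_rot'].round(3))
    for t in trace(cam,'roller'):
        c=ray(m,t['rect'][:2],18)
        if abs(c[0]-540)<40 and -30<c[1]<110:
            k=fit(m,im,18,t['mask'])['bar']; print(cam,t['score'],c.round(1),k)
E
python3 -c "
from h import *
where();where('scene');where('side')"
```

```text
5.2333 [542.4   8.5  49. ] [-5.5  0.2 14. ] [0.001 0.694 0.72  0.   ]
wrist 0.9 [541.8   6.6  18. ] (array([0.03494963, 6.09633988]), 189, np.float64(164.0740883431822), np.float64(459.23100898639564), np.float64(623.3050973295778))
5.3333 [542.4   8.3  48.9] [-5.   0.2 13.6] [0.001 0.694 0.72  0.   ]
scene 0.81 [541.1  10.7  18. ] (array([0.10408865, 0.88001557]), 23, np.float64(140.84541774581737), np.float64(466.67772861128503), np.float64(607.5231463571024))
5.4333 [542.4   8.2  48.9] [-3.7  0.8 14.7] [0.001 0.694 0.72  0.   ]
side 0.8 [544.8   7.   18. ] (array([0.02617861, 4.00713963]), 38, np.float64(160.40283139252324), np.float64(463.31661861627924), np.float64(623.7194500088025))
```

It rolls cleanly: the tip moved 18.5 mm and the bar 8.8 mm. I'm continuing this stroke, then lifting and stepping back for the next.

Emit:
step_arm(commands="0.4 0.2 0 -0.02 0 0 0;0.4 0.5 0 -0.02 0 0 0;0.4 0.9 0 -0.02 0 0 0;0.4 1.2 0 -0.02 0 0 0;0.4 1.3 0 -0.02 0 0 0;0.4 1.3 0 -0.02 0 0 0;0.4 1.3 0 -0.02 0 0 0")

```text
time_s: 6.12
eef_pos: [541.9, 21.4, 48.8]
ee_rot: [0.0, 0.694, 0.72, 0.0]
force: [-2.3, 0.4, 9.9]
grip_width: 0.398
grip_force: 4.8
```

```bash
python3 -c "
from h import *
where()"
```

```text
6.1167 [541.9  21.4  48.8] [-2.3  0.4  9.9] [0.    0.694 0.72  0.   ]
wrist 0.86 [541.6  13.1  18. ] (array([ 0.03498583, 12.18010794]), 166, np.float64(163.22521343958147), np.float64(459.4177509616294), np.float64(622.6429644012109))
```

Emit:
step_arm(commands="0.4 0 0 -0.4 0 0 0;0.4 0 0 -0.8 0 0 0;0.4 -1 0 -0.8 0 0 0;0.4 -1.8 0 -0.8 0 0 0;0.4 -1.8 0 -0.8 0 0 0")

```text
time_s: 6.63
eef_pos: [542.4, 1.5, 55.6]
ee_rot: [0.0, 0.694, 0.72, -0.0]
force: [0.0, -0.5, -0.1]
grip_width: 0.401
grip_force: 0.0
```

```bash
python3 -c "
from h import *
where()"
```

```text
6.6333 [542.4   1.5  55.6] [ 0.  -0.5 -0.1] [ 0.     0.694  0.72  -0.   ]
wrist 0.68 [541.1  39.5  18. ] (array([5.37755490e-02, 6.79747631e+01]), 156, np.float64(200.21073861463827), np.float64(434.4466548280106), np.float64(634.6573934426489))
```

```bash
python3 -c "
from h import *
where('wrist','w4.png');where('side')"
```

```text
6.7333 [542.1   2.7  55.5] [ 0.4 -0.1  0.4] [-0.     0.694  0.72  -0.   ]
wrist 0.78 [542.2  13.2  18. ] (array([ 0.03490039, 12.39877404]), 230, np.float64(166.51928466418826), np.float64(456.52351594620427), np.float64(623.0428006103925))
6.8333 [542.1   3.2  55.5] [-0.1 -0.  -0.4] [-0.     0.694  0.72  -0.   ]
side 0.57 [542.3   3.9  18. ] (array([ 0.02956136, 10.3120528 ]), 39, np.float64(158.44079007709274), np.float64(463.14355565041035), np.float64(621.5843457275031))
```

View pics/w4.png

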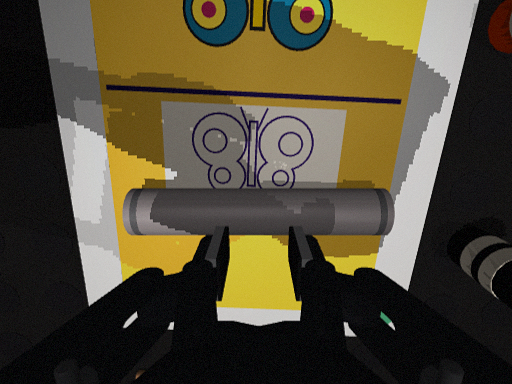

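The bar stayed where it was left, at y ≈ 12.4 with 71 mm to go, and its yaw hasn't changed. The line shows at (105–400, 88–101) and the fingertips sit behind the bar's crest. Next is a full stroke: tip +36, lift, step back 18.

Emit:
step_arm(commands="0.4 0 0 0.5 0 0 0;0.4 0 0 0.8 0 0 0;0.4 0 0 0.8 0 0 0;0.4 0.2 0 0.8 0 0 0;0.4 0.5 0 0.8 0 0 0;0.4 0.9 0 0.8 0 0 0;0.4 1.3 0 0.8 0 0 0;0.4 1.7 0 0.8 0 0 0;0.4 2.1 0 0.8 0 0 0;0.4 2.5 0 0.8 0 0 0;0.4 2.9 0 0.8 0 0 0;0.4 3.2 0 0.8 0 0 0;0.4 3.5 0 0.8 0 0 0;0.4 3.6 0 0.8 0 0 0;0.4 3.6 0 0.8 0 0 0;0.4 3.6 0 0.4 0 0 0;0.4 3.6 0 0 0 0 0;0.4 2.7 0 0 0 0 0;0.4 1.8 0 0 0 0 0;0.4 1.8 0 0 0 0 0")

```text
time_s: 8.6
eef_pos: [541.7, 19.5, 55.4]
ee_rot: [0.0, 0.694, 0.72, -0.0]
force: [-1.0, -0.2, -0.4]
grip_width: 0.401
grip_force: 0.0
```

```bash
python3 -c "
from h import *
where();where()"
```

```text
8.6 [541.7  19.5  55.4] [-1.  -0.2 -0.4] [ 0.     0.694  0.72  -0.   ]
wrist 0.83 [542.   29.3  18. ] (array([ 0.03683783, 30.4541873 ]), 237, np.float64(170.72343160833566), np.float64(454.2652054960513), np.float64(624.988637104387))
8.7 [541.5  20.6  55.4] [ 0.1  0.4 -0.2] [-0.     0.694  0.72  -0.   ]
wrist 0.68 [540.7  31.   18. ] (array([ 0.03589376, 30.7037199 ]), 231, np.float64(170.28237001467573), np.float64(456.5128916278061), np.float64(626.7952616424818))
```

Emit:
step_arm(commands="0.4 0 0 0.5 0 0 0;0.4 0 0 0.8 0 0 0;0.4 0 0 0.8 0 0 0;0.4 0.2 0 0.8 0 0 0;0.4 0.5 0 0.8 0 0 0;0.4 0.9 0 0.8 0 0 0;0.4 1.3 0 0.8 0 0 0;0.4 1.7 0 0.8 0 0 0;0.4 2.1 0 0.8 0 0 0;0.4 2.5 0 0.8 0 0 0;0.4 2.9 0 0.8 0 0 0;0.4 3.2 0 0.8 0 0 0;0.4 3.5 0 0.8 0 0 0;0.4 3.6 0 0.8 0 0 0;0.4 3.6 0 0.8 0 0 0;0.4 3.6 0 0.4 0 0 0;0.4 3.6 0 0 0 0 0;0.4 2.7 0 0 0 0 0;0.4 1.8 0 0 0 0 0;0.4 1.8 0 0 0 0 0")

```text
time_s: 10.47
eef_pos: [541.0, 37.4, 55.4]
ee_rot: [0.0, 0.694, 0.72, -0.0]
force: [-0.6, 0.0, 0.4]
grip_width: 0.399
grip_force: 0.0
```

```bash
python3 -c "
from h import *
where();where()"
```

```text
10.4667 [541.   37.4  55.4] [-0.6  0.   0.4] [ 0.     0.694  0.72  -0.   ]
wrist 0.64 [541.2  50.6  18. ] (array([3.49306489e-02, 4.91838562e+01]), 232, np.float64(166.07345814228637), np.float64(456.1828545684859), np.float64(622.2563127107722))
10.5667 [540.8  38.6  55.4] [-1.4 -0.4  0.5] [-0.     0.694  0.72  -0.   ]
```

Emit:
step_arm(commands="0.4 0.1 0 0.5 0 0 0;0.4 0.1 0 0.8 0 0 0;0.4 0.1 0 0.8 0 0 0;0.4 0.2 0 0.8 0 0 0;0.4 0.5 0 0.8 0 0 0;0.4 0.9 0 0.8 0 0 0;0.4 1.3 0 0.8 0 0 0;0.4 1.7 0 0.8 0 0 0;0.4 2.1 0 0.8 0 0 0;0.4 2.5 0 0.8 0 0 0;0.4 2.9 0 0.8 0 0 0;0.4 3.2 0 0.8 0 0 0;0.4 3.5 0 0.8 0 0 0;0.4 3.6 0 0.8 0 0 0;0.4 3.6 0 0.8 0 0 0;0.4 3.6 0 0.4 0 0 0;0.4 3.6 0 0 0 0 0;0.4 2.7 0 0 0 0 0;0.4 1.9 0 0 0 0 0;0.4 1.9 0 0 0 0 0")

```text
time_s: 12.33
eef_pos: [540.2, 56.6, 55.4]
ee_rot: [-0.0, 0.694, 0.72, -0.0]
force: [-0.5, 0.5, -0.2]
grip_width: 0.4
grip_force: 0.0
```

```bash
python3 -c "
from h import *
where('wrist','w5.png');where();where('scene');where('side')"
```

```text
12.3333 [540.2  56.6  55.4] [-0.5  0.5 -0.2] [-0.     0.694  0.72  -0.   ]
wrist 0.78 [539.9  67.1  18. ] (array([3.48561189e-02, 6.65036619e+01]), 232, np.float64(170.3065269111487), np.float64(455.9434422457532), np.float64(626.2499691569019))
12.4333 [540.1  57.6  55.4] [-0.7  0.6  0.6] [-0.     0.694  0.72  -0.   ]
wrist 0.62 [540.2  66.2  18. ] (array([3.65123810e-02, 6.67013317e+01]), 233, np.float64(170.0107577045864), np.float64(452.47415181524235), np.float64(622.4849095198288))
12.5333 [540.1  58.2  55.5] [-0.1 -0.4  0.1] [-0.     0.694  0.72  -0.   ]
scene 0.55 [544.5  68.   18. ] (array([ 0.14047666, 61.43927787]), 24, np.float64(147.25231512040955), np.float64(464.3202412750013), np.float64(611.5725563954109))
12.6333 [540.1  58.4  55.6] [ 0.1 -0.2 -0. ] [-0.     0.694  0.72  -0.   ]
side 0.79 [549.2  64.8  18. ] (array([3.01860017e-02, 6.51260432e+01]), 38, np.float64(150.79085034327375), np.float64(464.78568474907763), np.float64(615.5765350923514))
```

View pics/w5.png

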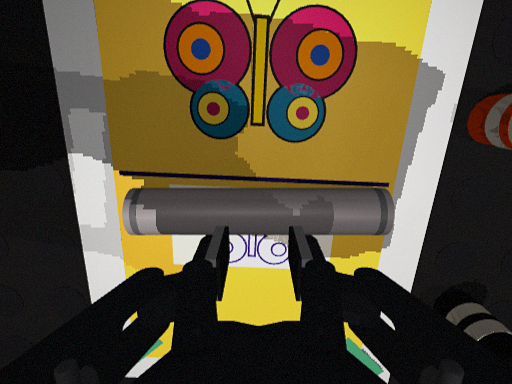

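The line, (120,172)–(388,184), now shows just ahead of the bar, whose axis is near row 211. I'm measuring the line again from this close view before the last stroke.

Run:
```python
from h import *
m=camera_model('wrist'); im=capture('wrist'); g=cv2.cvtColor(im,cv2.COLOR_RGB2GRAY).astype(float)
p=[]
for c in range(130,380,5):
    r0=172.5+(c-120)*12/268; r=np.arange(int(r0)-4,int(r0)+5); d=np.clip(60-g[r,c],0,None)
    if d.sum()>0: p.append(ray(m,[c,(d*r).sum()/d.sum()],3)[:2])
p=np.array(p); print(len(p),np.polyfit(p[:,0]-538,p[:,1],1))
for q in [(120,172.5),(388,184.5)]: print(ray(m,q,3))
print(np.round(m['eye'],1),sense()['eef_pos'])
where();where()
```

```text
50 [-1.19201953e-02  8.37295324e+01]
[445.87853847  86.34613262   3.        ]
[626.90478991  84.49316856   3.        ]
[536.8 133.8 180.9] [540.16448572  58.39294188  55.65780037]
12.7833 [540.2  58.4  55.7] [ 0.1 -0.8  0.3] [-0.     0.694  0.72  -0.   ]
wrist 0.69 [540.9  68.1  18. ] (array([3.51197691e-02, 6.67562246e+01]), 218, np.float64(163.90012627842827), np.float64(457.5781679014459), np.float64(621.4782941798742))
12.8833 [540.2  58.3  55.7] [ 0.4 -0.4 -0.2] [-0.     0.694  0.72  -0.   ]
wrist 0.57 [541.   66.1  18. ] (array([3.39400869e-02, 6.65798219e+01]), 217, np.float64(164.66520217642642), np.float64(456.90876559334436), np.float64(621.5739677697708))
```

There are 17 mm left, so the last stroke is 34 mm of tip travel, then a clear lift.

Emit:
step_arm(commands="0.4 0 0 0.5 0 0 0;0.4 0 0 0.8 0 0 0;0.4 0 0 0.8 0 0 0;0.4 0.2 0 0.8 0 0 0;0.4 0.5 0 0.8 0 0 0;0.4 0.9 0 0.8 0 0 0;0.4 1.3 0 0.8 0 0 0;0.4 1.7 0 0.8 0 0 0;0.4 2.1 0 0.8 0 0 0;0.4 2.5 0 0.8 0 0 0;0.4 2.8 0 0.8 0 0 0;0.4 3.1 0 0.8 0 0 0;0.4 3.3 0 0.8 0 0 0;0.4 3.4 0 0.8 0 0 0;0.4 3.4 0 0.8 0 0 0;0.4 3.4 0 0.8 0 0 0;0.4 3.4 0 0.4 0 0 0;0.4 3.4 0 0 0 0 0;0.4 2 0 -1 0 0 0;0.4 0 0 -3 0 0 0")

```text
time_s: 14.65
eef_pos: [538.9, 58.9, 84.2]
ee_rot: [-0.002, 0.693, 0.721, -0.001]
force: [0.5, -0.5, 0.3]
grip_width: 0.401
grip_force: 0.0
```

Emit:
step_arm(commands="0.4 -3 0 -4 0 0 0;0.4 -6 0 -8 0 0 0;0.4 -6 0 -12 0 0 0;0.4 -6 0 -12 0 0 0;0.4 -6 0 -12 0 0 0;0.4 -6 0 -12 0 0 0")

```text
time_s: 15.15
eef_pos: [542.3, -1.8, 205.4]
ee_rot: [0.0, 0.694, 0.72, 0.0]
force: [-0.3, 0.2, -0.2]
grip_width: 0.404
grip_force: 0.0
```

```bash
python3 -c "
from h import *
where('wrist','w6.png');where()
m=camera_model('wrist')
for e in [(446,84.8,3),(629,82.6,3)]: print(proj(m,e).round(1))"
```

```text
15.15 [542.3  -1.8 205.4] [-0.3  0.2 -0.2] [0.    0.694 0.72  0.   ]
wrist 0.62 [539.9  84.1  18. ] (array([3.04738910e-02, 8.43089591e+01]), 150, np.float64(161.16946100261634), np.float64(457.39266444812074), np.float64(618.5621254507371))
wrist 0.18 [544.   51.7  18. ] (array([1.17847158e-02, 5.40642090e+01]), 133, np.float64(203.61351024216884), np.float64(427.3376138317281), np.float64(630.951124073897))
15.25 [541.8  -1.3 204. ] [-0.4  0.1 -0.5] [-0.001  0.694  0.72  -0.001]
wrist 0.88 [539.6  84.8  18. ] (array([3.45779479e-02, 8.42591411e+01]), 150, np.float64(160.6479544982189), np.float64(458.5971426371796), np.float64(619.2450971353985))
[177.   90.7]
[338.4  99. ]
```

View pics/w6.png

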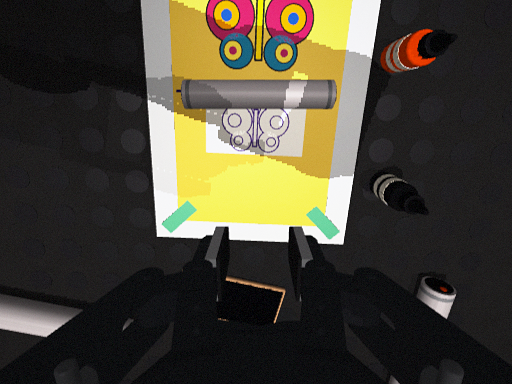

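The roller, (181–337, 79–110), lies on top of the line, and the stub at (178,91) shows past its left end. Measured bar y is 84.3 against 83.6 for the line. Along the line it is about 1 mm off centre and yaw is about 0.047 rad, all within tolerance, and nothing else has moved. Handing in.

```bash
python3 -c "
from h import *
print(finish_job())"
```

```text
the job is handed in; nothing more can be done
None
```

I rolled the roller over the stencil in five strokes from on top and left it lying on the stop line, about 1 mm off across it and 0.05 rad out of parallel by my measurement; the job is handed in, but no verdict came back.

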